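Close a two-part plaster mould in its toggle clamp

TASK

Close the mould for casting: stand the loose plaster mould half in the open clamp frame, its hollow side facing the half that is fixed there. Then turn the clamp's black bar knob clockwise until it clicks past its over-centre detent and stays locked, so that the two halves are pressed shut, and leave the casts, cup and tape around it where they are.

Things in the scene. Friction and masses are not known exactly. Their poses are not given: they have to be found in the camera images.
- clamp_frame: Aluminium clamp screwed to the worktop, base plate 235 x 112 x 12 mm. Origin at worktop level; +x = closing direction, from knob to fixed jaw. Along x: knob axis at -95 mm, sprung rubber-faced pad (face at -20 mm when open, top 60 mm high), pocket, fixed plaster half (parting face at +24 mm, 64 mm wide, top 87 mm high) with two conical pegs standing 5 mm out of its face.
- pocket (a point): Middle of the open pocket's floor, 12 mm over the worktop; same axes as the frame. The pocket is 44 mm long in x (39 mm to the peg tips) for the 34 mm thick half; in y sloping guides 6 mm high leave 2 mm of play on either side.
- mould_half: Loose plaster mould half standing upright, 34 mm thick (x), 64 mm wide (y), 75 mm high (z), 250 g. Origin: centre of its underside. Its +x face has the casting's hollow (20 mm wide, 12 mm deep, open at the top) and two 12 mm sockets for the pegs; its back is plain. In the clamp its +x points along the frame's +x. Grip it from above across its width, near the top.
- knob_grip (a point): Centre of the black bar knob's grip, on its vertical axis, 87 mm over the worktop. The bar is 76 mm long, 16 mm wide and 30 mm high (72 to 102 mm over the worktop); this point's x axis runs along the bar and turns with it. At rest the bar lies along the frame's x.
- toggle_knob (a joint): Angle of the black bar knob, rad: 0 open, grows clockwise from above. A crank and link push the jaw 12 mm toward the fixed half; resistance grows, then past dead centre at 1.10 the knob snaps over to its stop at 1.45 and stays. Let go before dead centre it springs back toward 0.
- pressure_pad: Sprung rubber-faced pad, 60 mm wide and 46 mm high, that the sliding jaw presses on the back of the loose half. Origin coincides with the frame's while open and travels with the pad along x.
- mixing_cup: Bystander: small green plastic cup, 62 mm across, 56 mm high, with a rest of set resin; origin under its centre.
- disc_e: Bystander: round cream resin cast, about 70 mm across, 13 mm thick; origin under its centre.
- tee_c: Bystander: T-shaped cream resin cast, 45 x 54 x 11 mm; origin under its centre.
- masking_tape: Bystander: roll of masking tape lying flat, 90 mm across, 20 mm high; origin under its centre.
There are look-alikes about, which are no part of the job. Leave any pink look-alike of the mould_half alone.

How it is judged:
On the way, in this order (a step that is already met when the one before it is completed fails the run):
1. the loose half stands in the open clamp, let go, knob still open (x of mould_half in the frame of pocket between -0.009 and 0.009 m and y of mould_half in the frame of pocket between -0.006 and 0.006 m and z of mould_half in the frame of pocket below 0.004 m and angle between mould_half's own z axis and vertical below 0.15 rad and contact force between mould_half and the fingers below 0.2 N and value of joint toggle_knob below 0.4 rad), for 0.2 s.
2. the knob has snapped over dead centre to its stop (value of joint toggle_knob above 1.25 rad), for 0.2 s.
At the end, for the whole second after the job is handed in: The knob rests locked past its detent (over 1.25 rad) and the loose half is pressed by the pad (over 3 N), upright, face to face with the fixed half (parting faces within 2.5 mm, sideways within 4 mm, square within 0.06 rad) and at rest (value of joint toggle_knob above 1.25 rad and x of mould_half in the frame of clamp_frame between 0.0045 and 0.0095 m and y of mould_half in the frame of clamp_frame between -0.004 and 0.004 m and angle between the x axis of mould_half and the x axis of clamp_frame, either way round below 0.06 rad and angle between mould_half's own z axis and vertical below 0.06 rad and contact force between mould_half and pressure_pad above 3 N and linear speed of mould_half below 0.01 m/s); the robot touches nothing.
It fails at once if the loose mould half is tipped over (angle between mould_half's own z axis and vertical above 0.6 rad).
It fails at once if a bystander is pushed away (distance of any of mixing_cup, disc_e, tee_c, masking_tape from where it was at the start of the episode above 0.03 m).
It also fails if it takes over 58 s, if anything falls off the work surface, if the arm or the gripper's body presses on something with over 40 N, if the wrist force passes 120 N, or if a joint passes its speed limit or range.

ROBOT

A 7-joint arm with a two-finger parallel gripper is mounted at the origin on a cart in front of the work surface, level with it; the furniture and walls round the work are solid. World frame = base frame: x ahead of the robot, y to its left, z up, the work surface at z = 0. Lengths are in m, angles in rad, forces in N, time in s.
With the tool pointing down it reaches from about 0.425 to 0.95 m from the base axis. Payload 4.7 kg.
Tool frame: the origin (TCP) lies midway between the tips of the shut fingers; the grasp point (between the pads) lies 19 mm behind it (robot.grasp_offset is the distance from the TCP to the grasp point, in m); z points along the fingers, y is the line along which they close (so a half turn about z gives the same grasp; the last joint's range is limited). The gripper opens to 85 mm and grips with 20 to 120 N. Pads are 22 mm wide; open, the fingers measure 114 mm over their backs; the gripper's body (76 mm by 85 mm) begins 54 mm behind the grasp point. The pads swing forward as they close: fully open they stand 13 mm farther back than shut.
Start: joints at [1.118, 0.469, -0.049, 1.532, 0.024, 1.141, -0.082], TCP at [0.278, -0.615, 0.231] pointing down, gripper open.
Joint ranges: [-2.59, 2.59], [-0.33, 1.99], [-1.39, 1.29], [0.1, 2.45], [-1.04, 4.18], [0.21, 1.99], [-2.66, 2.66]. Speed limits (rad/s): [2.57, 2.57, 3.14, 3.14, 3.14, 3.14, 3.14].

INTERFACE

Orientations are given as a rotation vector (axis times angle).
In Python, from workcell import robot gives the robot as it stands. Calls block until the motion is done:
- robot.reach(position, orientation): joint-space move of the TCP to a pose.
- robot.movel(position, feed=0.15, attitude=None): straight line of the TCP; attitude=None keeps the orientation; feed is the mean speed in m/s.
- robot.goto_joints(angles): joint-space move.
- robot.gripper_open() and robot.grasp(grip_force=None): open the fingers fully, or close them until they stop; grip_force is the grip in N (None keeps the last).
- robot.sleep(seconds).
- robot.inverse_kinematics(position, orientation): joint angles nearest the present ones, or None.
- robot.get_image(name): name is "scene" or "top" or "wrist"; returns a dict with "frame" (384x512x3 uint8, red, green, blue), "camera_matrix" (3x3 intrinsics, pixels), "origin" and "orientation" of the camera in the world; the wrist camera has in their place "T_tool_cam" (4x4, takes a point from camera to tool coordinates, whose origin is the TCP and whose axes are the flange's). Camera axes: x right, y down, z forward; pixel columns grow to the right and rows downward; lengths in m; the calibration is good to about 2 mm. A picture is of the moment at which its call begins: read the wrist's pose just before it. There is no depth.
A pose or a line that the arm cannot do raises robot.MotionError and nothing moves.
- robot.hand_in(): hands the job in; it is judged then, once.
Readings, each from a call of its own:
- robot.current_time_s(): time.
- robot.current_joint_positions(): joint angles.
- robot.current_joint_vel(): joint speeds.
- robot.current_joint_efforts(): joint torques, N m.
- robot.current_tcp_pos(): TCP position.
- robot.current_orientation(): TCP orientation.
- robot.current_ft_force(): force on the tool from outside, world axes, zero at the start.
- robot.current_ft_torque(): the same for the moment, N m.
- robot.current_grip_width(): opening from 0.0 (shut) to 1.0 (fully open).
- robot.current_gripper_force(): force on a finger pad.
Only numpy, scipy, OpenCV 4.12 (cv2) and the standard library are available. Lean on these libraries where they do the work, as an engineer would, in place of code of your own. Each camera call takes 0.05 s, during which the arm holds its last target. There are 200 camera calls.

## Working session

There is one attempt and no reset: what is moved stays moved. The work goes in short steps, each a Python script; the robot and the scene stay as the last script left them, time stands still between calls to the robot, and variables do not carry over. Pictures are saved under pics/ and viewed, at most 10 in all, crops included, and the job is handed in when it is done.

```bash
mkdir -p pics; ls; python3 - <<'E'
from workcell import robot
import cv2, numpy as np
for n in ["top","scene"]:
    d=robot.get_image(n); cv2.imwrite(f"pics/{n}0.png",cv2.cvtColor(d["frame"],cv2.COLOR_RGB2BGR))
    np.savez(f"{n}0.npz",**d); print(n,d["camera_matrix"],d["origin"],d["orientation"])
print(robot.current_time_s(),robot.current_orientation(),robot.grasp_offset)
E
```

```text
pics
top [[390.35124263   0.         263.75600162]
 [  0.         390.35124263 193.62505123]
 [  0.           0.           1.        ]] [ 0.40937148 -0.06212525  0.99395135] [-2.14032211  2.17604537 -0.17729467]
scene [[479.46627682   0.         251.51719414]
 [  0.         479.46627682 191.92443765]
 [  0.           0.           1.        ]] [0.02644293 0.74401237 0.69915769] [-0.63726476  2.46539333 -1.33677763]
0.1 [-3.06971795e+00 -6.60389907e-01  6.80656042e-04] 0.0187
```

View pics/top0.png

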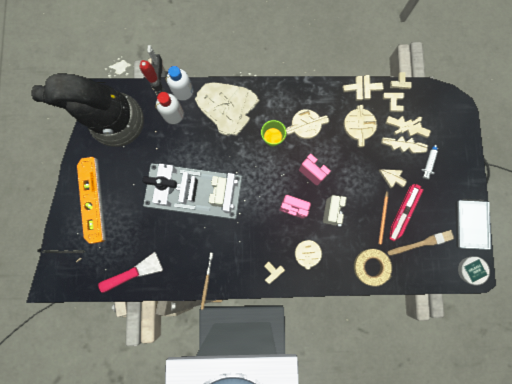

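View pics/scene0.png

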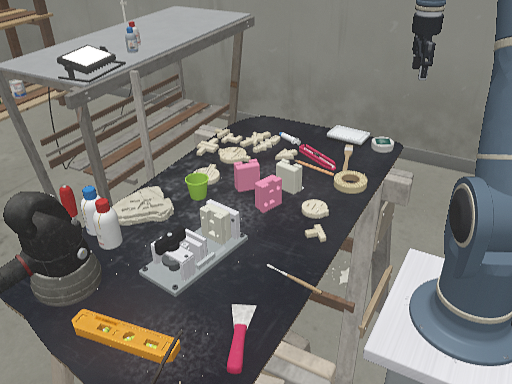

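```bash
python3 - <<'E'
import cv2, numpy as np
t=cv2.imread("pics/top0.png"); s=cv2.imread("pics/scene0.png")
a=cv2.resize(t[150:230,135:255],None,fx=6.6,fy=6.6,interpolation=cv2.INTER_CUBIC)
cv2.imwrite("pics/c1.png",a[:600,:800])
b=cv2.resize(t[145:235,275:355],(400,450),interpolation=cv2.INTER_CUBIC)
c=cv2.resize(s[145:225,225:305],(400,400),interpolation=cv2.INTER_CUBIC)
o=np.zeros((450,800,3),np.uint8);o[:,:400]=b;o[:400,400:]=c
cv2.imwrite("pics/c2.png",o)
E
```

```text
(no output)
```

View pics/c1.png

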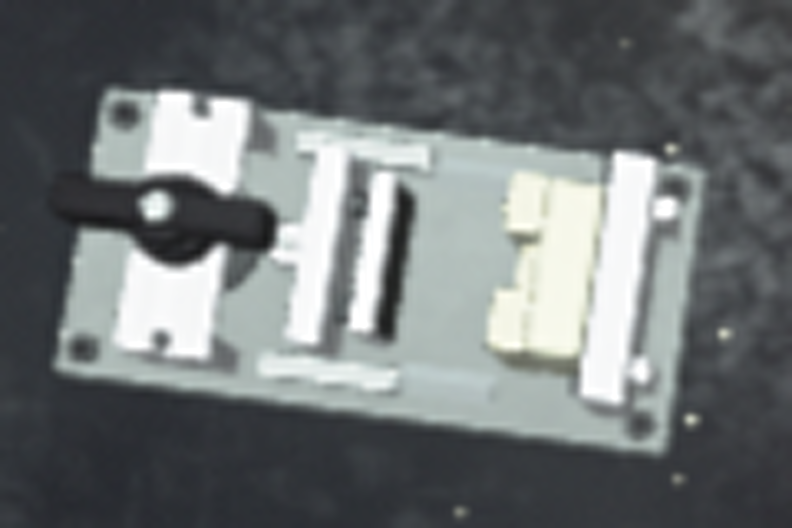

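View pics/c2.png

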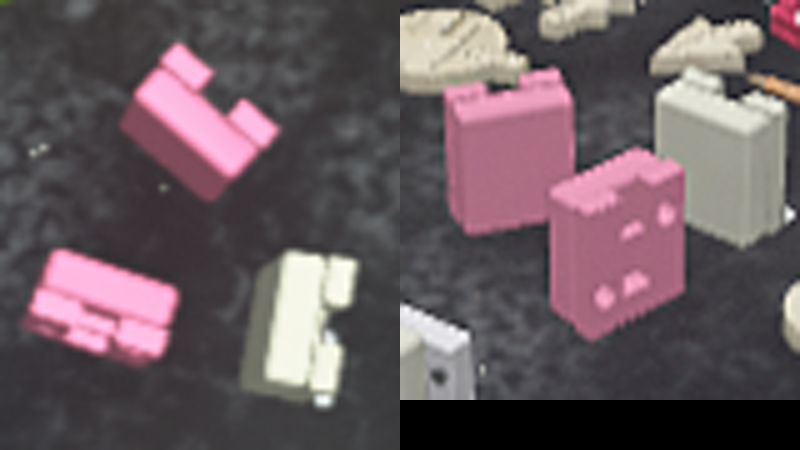

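```bash
cat > h.py <<'E'
import numpy as np, cv2
from scipy.spatial.transform import Rotation as R
def ray(px,K,o,rv):
    d=np.c_[(np.atleast_2d(px)-K[[0,1],2])/K[0,0],np.ones(len(np.atleast_2d(px)))]
    return d@R.from_rotvec(rv).as_matrix().T
def onplane(px,K,o,rv,z):
    d=ray(px,K,o,rv); return (o+d*((z-o[2])/d[:,2])[:,None])[:,:2]
def down(a):
    "tool down, closing line (tool y) along world heading a"
    y=np.array([np.cos(a),np.sin(a),0]); z=np.array([0,0,-1.]); x=np.cross(y,z)
    return R.from_matrix(np.c_[x,y,z]).as_rotvec()
def shot(robot,name):
    p=np.array(robot.current_tcp_pos()); q=R.from_rotvec(robot.current_orientation()).as_matrix()
    d=robot.get_image("wrist"); T=np.array(d["T_tool_cam"])
    o=p+q@T[:3,3]; rv=R.from_matrix(q@T[:3,:3]).as_rotvec()
    cv2.imwrite(f"pics/{name}.png",cv2.cvtColor(d["frame"],cv2.COLOR_RGB2BGR))
    np.savez(name+".npz",K=d["camera_matrix"],o=o,rv=rv,T=T); return d
E
python3 - <<'E'
from h import *
from workcell import robot
d=np.load("top0.npz"); A=(d["camera_matrix"],d["origin"],d["orientation"])
m=np.array([[297,252],[357,262],[320,395],[265,383]])/5+[275,145]
w=onplane(m,*A,.075); print("mould",w,w.mean(0))
c=np.array([[103,88],[703,168],[665,455],[55,370]])/6.6+[135,150]
w=onplane(c,*A,.012); print("clamp",w,w.mean(0)); 
e=w[1]+w[2]-w[0]-w[3]; print("hd",np.arctan2(e[1],e[0]))
k=np.array([[158,212]])/6.6+[135,150]; print("knob",onplane(k,*A,.102))
dd=robot.get_image("wrist"); print(dd["T_tool_cam"],dd["camera_matrix"])
E
```

```text
mould [[ 0.53339183 -0.25247756]
 [ 0.52814206 -0.28101439]
 [ 0.46506864 -0.26040421]
 [ 0.47116598 -0.23456289]] [ 0.49944213 -0.25711476]
clamp [[ 0.63165769  0.20215845]
 [ 0.59692582 -0.02946152]
 [ 0.48594469 -0.01388664]
 [ 0.52215509  0.21784233]] [0.55917082 0.09416315]
hd -1.7227241337669592
knob [[0.56677526 0.15784099]]
[[-8.83398127e-04 -9.58499099e-01 -2.85094188e-01  7.29442702e-02]
 [ 9.99999569e-01 -7.65519217e-04 -5.24908163e-04  1.10575471e-05]
 [ 2.84878921e-04 -2.85094529e-01  9.58499363e-01 -1.42882824e-01]
 [ 0.00000000e+00  0.00000000e+00  0.00000000e+00  1.00000000e+00]] [[340.0126838    0.         257.32879543]
 [  0.         340.0126838  191.43263566]
 [  0.           0.           1.        ]]
```

```bash
python3 - <<'E'
from h import *
from workcell import robot
for a in (-.28,np.pi-.28):
    print(a,[None if (q:=robot.inverse_kinematics(p,down(b))) is None else np.round(q,2) for p,b in (([.499,-.257,.2],a),([.555,.06,.2],a+.13),([.567,.158,.2],a+.13),([.567,.158,.1],a+.13-1.45))])
robot.reach([.499,-.257,.2],down(-.28)); shot(robot,"wm")
robot.reach([.555,.06,.2],down(-.152)); shot(robot,"wc")
a=cv2.imread("pics/wm.png");b=cv2.imread("pics/wc.png")
print(robot.current_time_s(),robot.current_tcp_pos())
E
```

```text
-0.28 [array([ 0.7 ,  0.34, -0.38,  1.83,  0.15,  1.  , -0.02]), array([ 0.34,  0.39, -0.67,  1.82,  0.28,  1.03, -0.59]), array([ 0.26,  0.48, -0.83,  1.75,  0.4 ,  1.09, -0.84]), array([ 0.04,  0.53, -0.51,  1.85,  0.33,  0.85, -2.24])]
2.861592653589793 [array([-0.4 ,  0.51,  1.12,  1.89, -0.53,  1.08, -2.49]), array([ 0.66,  0.58, -1.17,  1.81,  0.58,  1.16,  2.28]), array([ 0.46,  0.64, -1.18,  1.74,  0.63,  1.2 ,  2.1 ]), array([ 0.26,  0.62, -0.83,  1.83,  0.56,  0.94,  0.71])]
3.0333 [0.55529832 0.05752858 0.19978367]
```

View pics/wm.png

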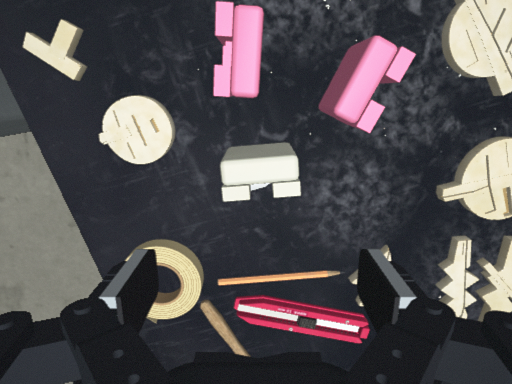

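View pics/wc.png

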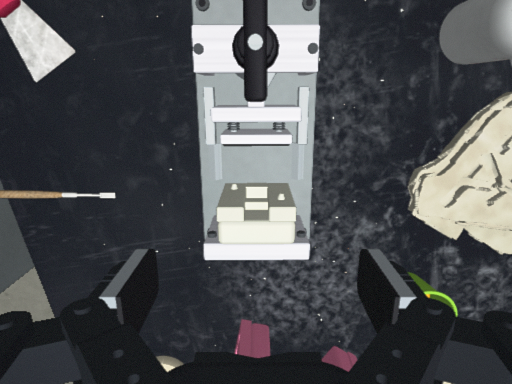

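Wrist views: loose half's top spans cols 221–301, rows 157–200 with its hollow toward −y; clamp pocket lies between pad (row ~140) and fixed half (rows ~205–241), knob hub at (255,42). I'll zoom for exact corners.

```bash
python3 - <<'E'
import cv2, numpy as np
a=cv2.imread("pics/wm.png")[135:210,212:312]; b=cv2.imread("pics/wc.png")[120:265,195:325]
o=np.zeros((600,800,3),np.uint8)
o[:300,:400]=cv2.resize(a,(400,300),interpolation=cv2.INTER_CUBIC)
b=cv2.resize(b,(520,580),interpolation=cv2.INTER_CUBIC)
o[:580,400:]=b[:,60:460]
cv2.imwrite("pics/z.png",o)
E
```

```text
(no output)
```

View pics/z.png

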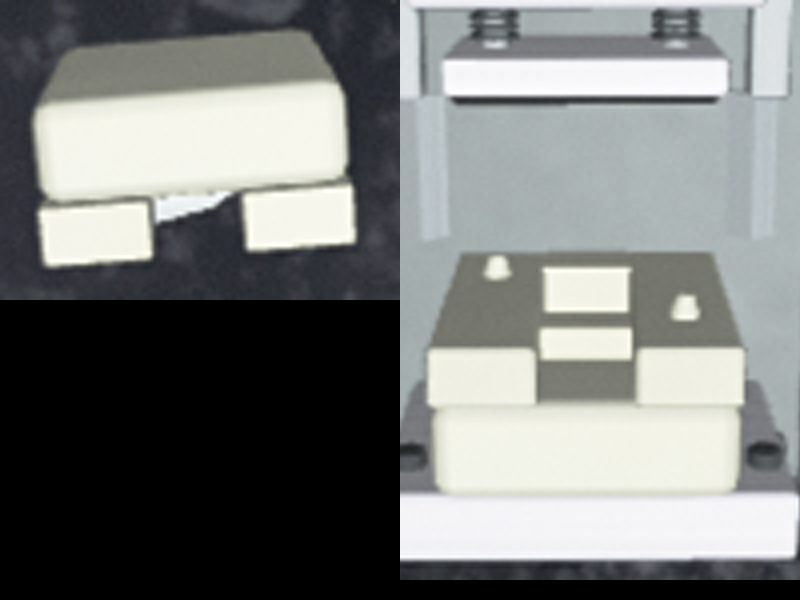

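```bash
python3 - <<'E'
from h import *
L=lambda n:(lambda d:(d["K"],d["o"],d["rv"]))(np.load(n+".npz"))
M=L("wm");C=L("wc")
f=lambda p,off:np.array(p)/4+off
w=onplane(f([[45,267],[355,246],[345,88],[35,108]],[212,135])-.0,*M,.075)
def hd(v): return np.arctan2(v[1],v[0])
n=lambda a:np.array([np.cos(a),np.sin(a)])
print("mould",w, "width",np.linalg.norm(w[1]-w[0]),"heading of width L->R",hd(w[1]-w[0]))
mh=hd(w[1]-w[0])-np.pi/2; mid=(w[0]+w[1])/2
print("mould +x heading",mh,"centre",mid-.017*n(mh),"thick",(mid-(w[2]+w[3])/2)@n(mh))
c=onplane(f([[28,348],[345,347]],[210,120]),*C,.087)
p=onplane(f([[43,99],[327,99]],[210,120]),*C,.060)
print("fixed",c,np.linalg.norm(c[1]-c[0]),hd(c[1]-c[0])-np.pi/2)
print("pad",p,np.linalg.norm(p[1]-p[0]))
v=c.mean(0)-p.mean(0); print("pad->fixed",np.linalg.norm(v),hd(v))
k=onplane([[255.5,42]],*C,.104)[0]; print("knob",k); v=c.mean(0)-k; print("knob->face",np.linalg.norm(v),hd(v))
E
```

```text
mould [[ 0.46703498 -0.26651824]
 [ 0.52985108 -0.28011921]
 [ 0.53604837 -0.24752106]
 [ 0.4754449  -0.23403602]] width 0.06427167832998107 heading of width L->R -0.21322890042605924
mould +x heading -1.7840252272209558 centre [ 0.50204051 -0.25670373] thick 0.0333488045158688
fixed [[0.52129041 0.04658588]
 [0.58357432 0.03700889]] 0.06301591107719653 -1.7233650046181153
pad [[0.5299191  0.09124055]
 [0.58835174 0.08204901]] 0.05915114061709477
pad->fixed 0.04534555721288807 -1.7191616693237397
knob [0.57030767 0.15927632]
knob->face 0.11883108192523098 -1.721795675017882
```

```bash
python3 - <<'E'
from h import *
from workcell import robot
P=lambda:print(np.round(robot.current_tcp_pos(),4),np.round(robot.current_ft_force(),1),robot.current_time_s())
robot.sleep(.2);P()
o=down(-.2132); x,y=.5020,-.2567
robot.reach([x,y,.15],o); robot.sleep(.2);P()
robot.movel([x,y,.036],feed=.12); robot.sleep(.2);P()
robot.grasp(40); robot.sleep(.2); print(robot.current_grip_width(),robot.current_gripper_force());P()
robot.movel([x,y,.165],feed=.12);P()
robot.movel([.5561,.0664,.165],feed=.15,attitude=down(-.1512)); robot.sleep(.3);P()
print(robot.current_orientation(),down(-.1512),robot.current_gripper_force())
shot(robot,"held")
a=cv2.imread("pics/held.png")
cv2.imwrite("pics/heldz.png",cv2.resize(a[60:300,120:390],(800,600*240*800//(270*600)),interpolation=cv2.INTER_CUBIC)[:600])
E
```

```text
[0.5552 0.0587 0.1999] [ 0.4 -0.4  0.3] 3.2333
[ 0.5028 -0.2552  0.1503] [ 0.6 -0.1  0.6] 4.6667
[ 0.5024 -0.2569  0.0367] [ 0.  -0.4 -0.1] 5.9667
0.7380773512349553 45.70210534147918
[ 0.5023 -0.2569  0.0365] [-0.8  0.6  5.2] 6.4917
[ 0.5014 -0.2565  0.1641] [-1.4  0.7 -1.7] 7.7167
[0.5561 0.0662 0.165 ] [ 0.3 -0.7 -1.6] 10.35
[ 2.38314633e+00  2.04694906e+00 -8.56885524e-05] [2.38287737 2.04731528 0.        ] 44.958596555516124
```

View pics/heldz.png

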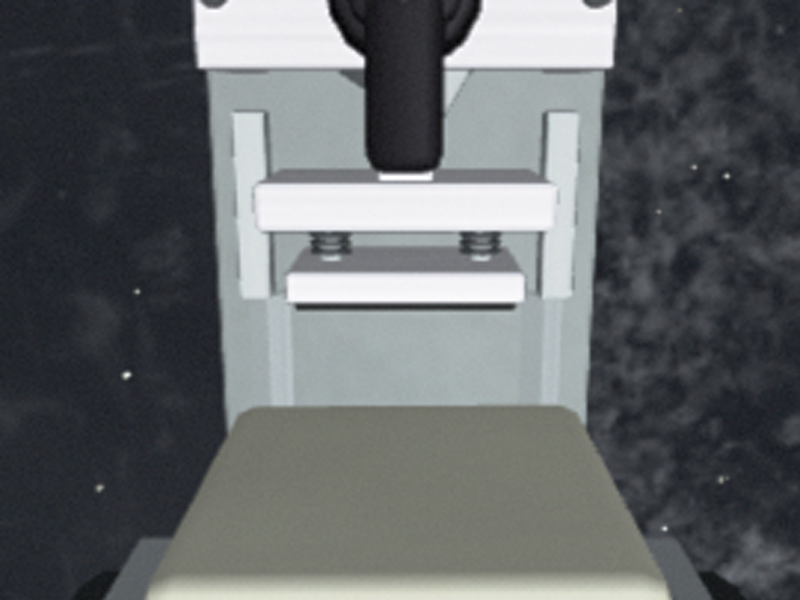

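Held half is square to the clamp, back bottom edge at zoom row 407, cols ~240–585. I'll measure that edge against the pad, then lower.

```bash
python3 - <<'E'
from h import *
d=np.load("held.npz");C=(d["K"],d["o"],d["rv"])
s=270/800; f=lambda p:np.array(p)*s+[120,60]
O=np.array([.5559,.0657]); n=np.array([np.cos(-1.722),np.sin(-1.722)]); t=np.array([-n[1],n[0]])
for nm,px,z in (("heldback",[[238,407],[588,407]],.1285),("pad",[[288,302],[523,302]],.06),("pad plate",[[208,76],[604,76]],.012),("guides in",[[292,400],[518,400]],.018)):
    w=onplane(f(px),*C,z)-O; print(nm,np.round(np.c_[w@n,w@t],4))
E
```

```text
heldback [[-0.0166 -0.0311]
 [-0.0165  0.0342]]
pad [[-0.0225 -0.0294]
 [-0.0224  0.0294]]
pad plate [[-0.0771 -0.0554]
 [-0.077   0.0557]]
guides in [[ 0.0162 -0.0343]
 [ 0.0162  0.0338]]
```

```bash
python3 - <<'E'
from h import *
from workcell import robot
P=lambda:print(np.round(robot.current_tcp_pos(),4),np.round(robot.current_ft_force(),1),robot.current_time_s())
n=np.array([np.cos(-1.722),np.sin(-1.722)]); t=np.array([-n[1],n[0]])
x,y=np.array([.5561,.0664])-.001*n-.0004*t
robot.movel([x,y,.165],feed=.05)
robot.movel([x,y,.062],feed=.12); P()
robot.movel([x,y,.0495],feed=.03); robot.sleep(.2); P()
for z in (.0485,.0475,.0465):
    if robot.current_ft_force()[2]>4: break
    robot.movel([x,y,z],feed=.02); robot.sleep(.15); P()
robot.gripper_open(); robot.sleep(.2); P()
robot.movel([x,y,.2],feed=.15); robot.sleep(.1);P()
shot(robot,"placed")
a=cv2.imread("pics/placed.png")
cv2.imwrite("pics/placedz.png",cv2.resize(a[20:270,170:350],(432,600),interpolation=cv2.INTER_CUBIC))
E
```

```text
[0.5565 0.0676 0.0627] [ 0.1 -0.4 -1.7] 11.6583
[0.556  0.0675 0.0497] [-0.1 -0.7 -1.2] 12.425
[0.5558 0.0675 0.0485] [-0.1  0.3 -1.5] 12.825
[0.5558 0.0675 0.0485] [-2.3 -0.3  5.8] 13.225
[0.5558 0.0675 0.0474] [0.2 0.1 0.1] 13.7833
[0.5552 0.0673 0.1989] [-0.1 -0.1 -0.4] 15.05
```

View pics/placedz.png

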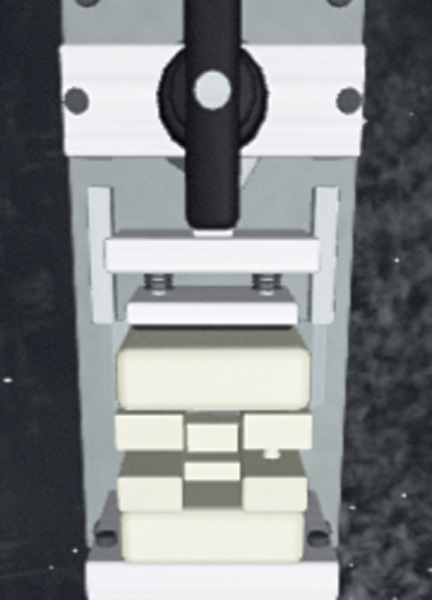

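Half stands square in the pocket, hollow toward the fixed half (its top at rows ~345–450, fixed half below). Now the knob.

```bash
python3 - <<'E'
from h import *
from workcell import robot
P=lambda *a:print(*a,np.round(robot.current_tcp_pos(),4),np.round(robot.current_ft_force(),1),np.round(robot.current_ft_torque(),2),round(robot.current_time_s(),2))
x,y=.5702,.1594; a0=-.1512
robot.reach([x,y,.2],down(a0)); robot.sleep(.1); P()
robot.movel([x,y,.077],feed=.12); robot.sleep(.2); P()
robot.grasp(100); robot.sleep(.2); P(robot.current_grip_width(),robot.current_gripper_force())
for th in np.r_[np.arange(.15,1.36,.15),1.42]:
    robot.reach([x,y,.077],down(a0-th)); P(round(th,2))
robot.sleep(.3); P("end"); 
print(R.from_rotvec(robot.current_orientation()).as_matrix()[:2,1])
E
```

```text
[0.5702 0.1583 0.1994] [-0.2 -0.3 -0.3] [-0.03  0.02 -0.04] 15.66
[0.5706 0.1595 0.0777] [ 0.9 -0.2  0.2] [ 0.03 -0.05 -0.02] 17.03
0.3050975856031903 96.67094341479242 [0.5697 0.1595 0.0777] [-2.7 -0.7  5.8] [-0.14  0.82  0.01] 17.83
0.15 [0.5697 0.1595 0.0777] [-2.8 -0.5  6.2] [-0.2   0.7   0.06] 18.08
0.3 [0.5696 0.1595 0.0777] [-2.8 -0.8  5.5] [-0.16  0.72  0.04] 18.33
0.45 [0.5696 0.1595 0.0777] [-2.3 -1.2  6.4] [-0.09  0.72  0.02] 18.58
0.6 [0.5696 0.1595 0.0777] [-2.2 -0.6  6.8] [-0.16  0.7   0.13] 18.83
0.75 [0.5696 0.1596 0.0777] [-2.8 -1.3  6.3] [-0.11  0.68  0.18] 19.08
0.9 [0.5696 0.1596 0.0777] [-3.  -0.8  6.3] [-0.07  0.68  0.11] 19.33
1.05 [0.5695 0.1596 0.0777] [-2.9 -0.7  6.6] [-0.06  0.7   0.08] 19.58
1.2 [0.5696 0.1596 0.0777] [-2.5 -0.9  5.7] [-0.04  0.65 -0.11] 19.83
1.35 [0.5696 0.1596 0.0777] [-3.7 -1.5  5.5] [-0.03  0.7  -0.12] 20.08
1.42 [0.5696 0.1597 0.0777] [-4.6 -0.2  5.6] [-0.04  0.69 -0.15] 20.33
end [0.5696 0.1596 0.0777] [-3.2 -0.7  6.2] [ 0.04  0.74 -0.13] 20.63
[-3.9985138e-04 -9.9999991e-01]
```

```bash
python3 - <<'E'
from h import *
from workcell import robot
robot.gripper_open(); robot.sleep(.1)
robot.movel([.5698,.1595,.2],feed=.15)
robot.reach([.5558,.0675,.25],down(-.1512)); robot.sleep(.2)
shot(robot,"turned"); print(robot.current_time_s())
a=cv2.imread("pics/turned.png")
cv2.imwrite("pics/turnedz.png",cv2.resize(a[20:260,160:360],(500,600),interpolation=cv2.INTER_CUBIC))
E
```

```text
23.9083
```

View pics/turnedz.png

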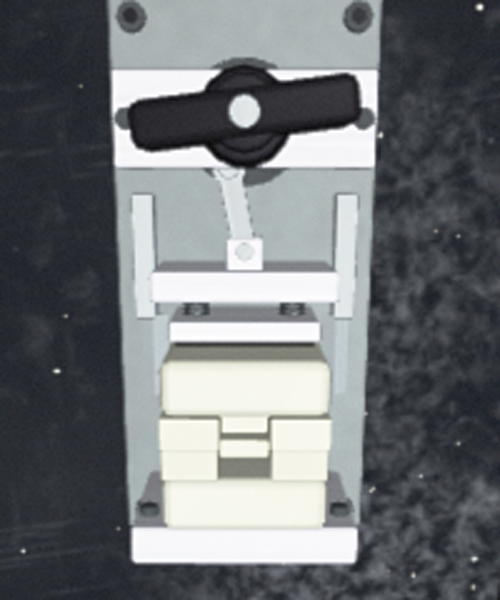

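The knob is at its stop, with the bar about 6° short of square (≈1.45 rad). The halves are closed face to face and the hand is clear.

```bash
python3 -c "
from workcell import robot
print(robot.hand_in())"
```

```text
the job is handed in; nothing more can be done
None
```

The loose mould half is in the clamp with its hollow facing the fixed half, and the knob is locked at about 1.45 rad with the two halves shut. I handed the job in at about 24 s; I did not re-image the casts, cup and tape, but nothing was moved near them.

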